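Clip the thermometer on the pan, refit the hob knob and hold it pressed in

TASK

Get the pan ready for lighting: first take the clip-on thermometer off the utensil box and clip it onto the rim of the pan on the hob, with its stem inside the pan, and let go of it. Then pick up the loose control knob, turn it so that its D-shaped bore matches the bare D-shaped valve spindle, push it fully home and press it well in against the spindle's spring, as for lighting the gas. Finish while still gripping the knob and holding it pressed in; do not let go, and do not knock the other things on the counter about.

Things in the scene. Friction and masses are not known exactly. Their poses are not given: they have to be found in the camera images.
- clip: Steel clip-on pan thermometer, 70 g, on the utensil box's wall like a clothes peg. Origin: middle of the mouth, where the wall's top edge meets the shoulder; z up, x along the wall, y across it to the stem's side (into the box at first). Jaws 16 mm wide (x), 22 mm deep below the origin; the fixed jaw's face is at y = +2 mm, the hinged jaw closes from the -y side.
- clip_grip (a point): Point 42 mm above the clip's origin, between two upright 18 mm wide plates (z 10 to 58 mm) to squeeze along y. Fixed plate: outer face vertical at y = +14 mm. Hinged plate: flares to y = -33 mm at its top when shut, vertical at y = -14 mm when fully squeezed (28 mm between the fingers). Squeezing with 20 N opens the clip fully; opening the fingers shuts it.
- stem_tip (a point): Lower end of the thermometer's stem (diameter 5 mm, upright), at x = 30, y = 16, z = -45 mm in the clip's frame. Above it, beside the plates, a 34 mm dial faces up (x 13 to 47, y -1 to 33, z 4 to 14 mm).
- clip_jaw (a joint): Hinged jaw of the clip, rad, sprung shut (about 5 N at the jaw; 6 N on the plates opens it): 0 shut on nothing, about 0.07 on a 4 mm wall, 0.4 fully squeezed: the mouth is then open from y = -11 to +2 mm.
- utensil_box: Fixed open white plastic box, 130 (x) x 90 (y) x 100 mm high, walls 4 mm. Origin: centre of its underside, z up. The thermometer is clipped on its -y wall, stem inside.
- pan: Open round steel pan, fixed on the hob's front burner: outer radius 85 mm, straight 4 mm wall, rim 65 mm above its origin (centre of its underside, z up). Any free place on the rim will do. A rod handle leaves the wall 45 degrees from the pan's x towards y, 50 mm up, rising to 8 mm above the rim at its far end, 215 mm from the centre.
- knob: Loose black hob knob, 50 g, upright (bore down) on the counter right of the hob. Origin: centre of underside, z up. Skirt: diameter 44, 18 mm high; on it a grip bar along x, 10 mm wide (y), x -22 to +21, z 18 to 36 mm, with a narrower pointed end out to x = +29 mm. Bore from below: D of radius 9.7 mm, 14 mm deep, flat on the +x (pointed) side, 2.1 mm from the axis.
- valve: Steel bezel (radius 24, 3 mm high) fixed on the hob's front deck, 65 mm above the counter, with the bare brass D-spindle upright on its axis. Origin: centre of the bezel's underside, z up; the spindle's flat faces the valve's +x and cannot turn. The knob's x must lie along the valve's x (within about 5 degrees). It is the left or the right of two valves; the other has its knob on.
- shaft_tip (a point): Top centre of the bare spindle, 25 mm above the valve's origin when not pressed. Spindle: D-section of radius 9 mm, flat 1.5 mm from the axis, chamfered tip. With the knob fully home the knob's origin is 14 mm below this point.
- spindle (a joint): How far the bare spindle is pressed in, m: 0 out, 0.006 at its stop. Spring: 4 N at the start of travel, 8 N at the stop.
- valve_fitted: The other valve, fixed, its knob already on (top 47 mm above its origin). Origin: centre of the bezel's underside.
- hob: White two-burner gas hob, fixed, 510 (x) x 300 (y) mm, deck 65 mm high. Origin: centre of its underside; the valves are at its -x end.
- spice_jar: Bystander: loose jar, diameter 44, 85 mm high; origin at its underside.
- mug: Bystander: loose white mug, diameter 80, 90 mm high; origin at its underside.
- sponge: Bystander: loose yellow sponge, 100 x 65 x 30 mm; origin at its underside.
- spoon: Bystander: loose wooden spoon lying right of the knob, its length along its x.
- jar_lid_jar: Bystander: loose jar, diameter 64, 100 mm high; origin at its underside.
- stopper: Bystander: loose black rubber sink stopper, diameter 38, 32 mm high; origin at its underside.
- bowl: Bystander: loose white bowl, diameter 120, 50 mm high; origin at its underside.

How it is judged:
By the outcome, as a careful person would: the job done as asked, in the order asked, and still so for the second after the job is handed in, while the arm keeps its last pose, push and grip.
It also fails if it takes over 58 s, if anything falls off the work surface, if the arm or the gripper's body presses on something with over 40 N, if the wrist force passes 120 N, or if a joint passes its speed limit or range.

ROBOT

A 7-joint arm with a two-finger parallel gripper is mounted at the origin on the work surface. World frame = base frame: x ahead of the robot, y to its left, z up, the work surface at z = 0. Lengths are in mm, angles in rad, forces in N, time in s.
With the tool pointing down it reaches from about 400 to 875 mm from the base axis. Payload 4.4 kg.
Tool frame: the origin (TCP) lies at the very end of the fingers, on their centre line; the grasp point (between the pads) lies 19 mm behind it; z points along the fingers, y is the direction in which the jaws open and shut (so a half turn about z gives the same grasp; the last joint's range is limited). The gripper opens to 85 mm and grips with 20 to 120 N. Pads are 22 mm wide; open, the fingers measure 114 mm over their backs; the gripper's body (76 mm by 85 mm) begins 54 mm behind the grasp point. The pads swing forward as they close: fully open they stand 13 mm farther back than shut.
Start: joints at [-1.341, 0.628, 0.038, 1.517, -0.027, 0.996, -0.02], TCP at [189.454, 621.792, 231.313] pointing down, gripper open.
Joint ranges: [-3.06, 3.06], [-0.37, 2.12], [-1.25, 1.32], [0.18, 2.47], [-1.1, 4.24], [0.23, 1.98], [-2.94, 2.94]. Speed limits (rad/s): [2.57, 2.57, 3.14, 3.14, 3.14, 3.14, 3.14].

INTERFACE

Orientations are given as [roll, pitch, yaw] about the fixed x, y, z axes, in that order (R = Rz(yaw) Ry(pitch) Rx(roll)).
In Python, from cell import ctrl, eyes gives the robot as it stands.
- The arm moves only by the tool move_arm, never from a script. Its argument "increments" is a list of rows, each a list of 6 numbers: the shift along the tool's x, y, z in cm, then the turn, a rotation vector about the tool's x, y, z in degrees. In form: [[x, y, z, wx, wy, wz], ...]. A call has 1 to 20 rows; each row is the pose to reach, as a shift and turn from the pose commanded when the call began, along the tool's axes at that moment; what a row does not reach only later rows make up. A row lasts 1/10 s, in which the tool goes at most 50 mm and 8.59 degrees, less where a joint would pass 70% of its speed; a pose out of reach is approached as far as the arm can. A call with a gripper value outside its range is refused whole. "grip" is the opening, from -1 (shut) to 1 (fully open), set as the call begins (left out, the last holds). The fingers move at their own pace and stop on an object; the grip force is fixed at half the most. Time passes only in rows, so rows that repeat a pose let the fingers close. It gives the time, the measured TCP pose, the force and the opening at its end, in the units of the state.
- ctrl.read_state(): the state, without advancing time (a new reading comes with each control period).
- eyes.get_image(name): name is "scene" or "top"; returns the picture (400x640x3 uint8, red, green, blue); there is no depth.
- eyes.calibration(name): a dict with "fx", "fy", "cx", "cy" (pixels), "pose" (4x4, takes a point from camera to world coordinates). Camera axes: x right, y up, looking along -z (the intrinsics and any distortion apply to the point x, -y, -z); pixel columns grow to the right and rows downward; lengths in mm; the calibration is good to about 2 mm. A picture is of the moment at which its call begins. calibration takes no time and is no camera call.
- ctrl.finish_job(): hands the job in, once; it reports no verdict.
The state is a dict: "clock": time; "qpos": joint angles; "qd": joint speeds; "tau": joint torques, N m; "eef_pos": TCP position; "tool_rot": TCP orientation; "force": force on the tool from outside, world axes, zero at the start; "torque": the same for the moment, N m; "width": finger opening in mm.
Only numpy, scipy, OpenCV 4.12 (cv2) and the standard library are available. Lean on these libraries where they do the work, as an engineer would, in place of code of your own. Each camera call takes 0.05 s, during which the arm holds its last target. There are 200 camera calls.

## Working session

There is one attempt and no reset: what is moved stays moved. The work goes in short steps, Python scripts to look and compute and a tool call to move; the robot and the scene stay as the last step left them, time stands still between calls to the robot, and variables do not carry over. Pictures are saved under pics/ and viewed, about 8 in all and at most 12, crops included, and the job is handed in when it is done.

Besides the shell and the picture viewer there is one more tool, called as a command line: name --pt "numbers of a row" for each row, then --argument value for the rest. move_arm: Moves the arm, as the interface text tells. Its arguments: {"type":"object","properties":{"increments":{"type":"array","items":{"type":"array","items":{"type":"number"}}},"grip":{"type":"number"}},"required":["increments"]}

```bash
mkdir -p pics; ls
python3 - <<'E'
from cell import ctrl, eyes
import cv2, numpy as np
print(ctrl.read_state())
for n in("scene","top"):
    im=eyes.get_image(n); cv2.imwrite(f"pics/{n}0.png",im[:,:,::-1]); c=eyes.calibration(n); print(n,{k:(np.round(v,4).tolist() if k=='pose' else v) for k,v in c.items()})
E
```

```text
pics
{'clock': 0.0, 'qpos': array([-1.34084974,  0.62936499,  0.0384568 ,  1.51836378, -0.02702172,
        0.99630579, -0.02000249]), 'qd': array([-6.97624144e-06,  6.91918089e-04,  4.33987372e-04, -3.72127987e-04,
       -7.90586385e-04, -8.30814327e-04, -4.55970888e-04]), 'tau': array([-3.85134890e-04, -5.63408625e+01,  1.22638173e+00, -1.93450338e+01,
        1.10350846e-02,  1.03152005e-02, -4.90215569e-06]), 'eef_pos': array([189.23690367, 621.18754386, 230.37848849]), 'tool_rot': array([-3.13966917e+00,  1.69168154e-05,  2.84581986e+00]), 'force': array([-0.22679427,  0.4035674 , -0.69345967]), 'torque': array([-0.00306804, -0.00511564, -0.03674127]), 'width': 85.5391775768704}
scene {'fx': 472.00959320119125, 'fy': 472.00959320119125, 'cx': 325.48777916784536, 'cy': 202.99682485385884, 'pose': [[0.7298, -0.5534, 0.4014, 1246.6088], [0.6837, 0.5892, -0.4306, -755.2789], [0.0018, 0.5887, 0.8084, 1469.1345], [0.0, 0.0, 0.0, 1.0]]}
top {'fx': 361.8765043035179, 'fy': 361.8765043035179, 'cx': 317.95756342254793, 'cy': 198.92310330672348, 'pose': [[0.0996, 0.9741, -0.2028, 366.1174], [-0.995, 0.098, -0.0179, -19.7828], [0.0025, 0.2036, 0.9791, 1066.9871], [0.0, 0.0, 0.0, 1.0]]}
```

View pics/scene0.png

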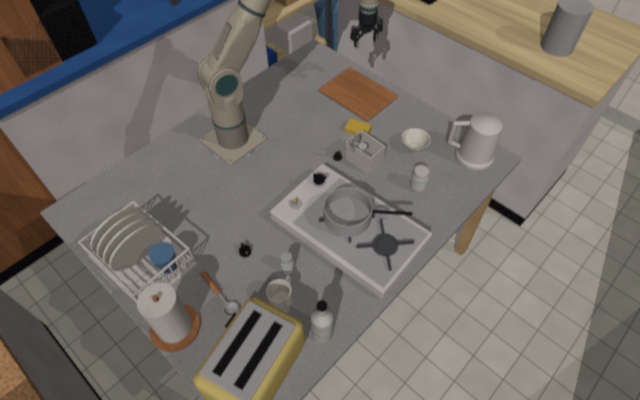

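View pics/top0.png

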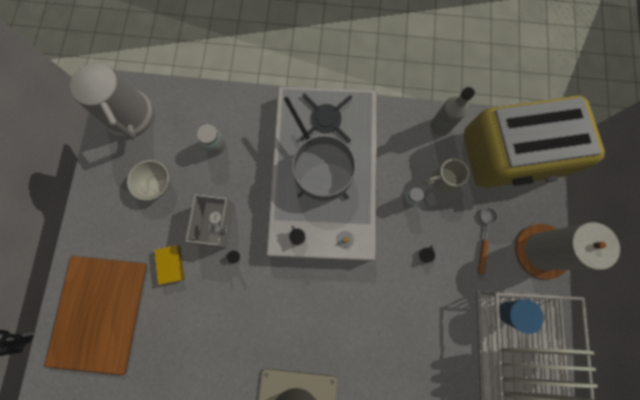

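The two views show the hob in the middle. In the top view the pan is at (324,168), the bare spindle at (345,238), the fitted knob at (297,236), the loose knob at (427,255), and the box with the clip at (208,220). Next I'll look at enlarged crops.

```bash
cat > h.py <<'E'
import cv2, numpy as np
from cell import ctrl, eyes
def cal(n):
    c=eyes.calibration(n); K=np.array([[c['fx'],0,c['cx']],[0,c['fy'],c['cy']],[0,0,1]]); P=np.array(c['pose']); return K,P
def proj(n,p):
    K,P=cal(n); p=np.atleast_2d(np.array(p,float)); q=(p-P[:3,3])@P[:3,:3]; q=q*[1,-1,-1]; u=q@K.T; return u[:,:2]/u[:,2:]
def back(n,uv,z):
    K,P=cal(n); uv=np.atleast_2d(np.array(uv,float)); d=np.c_[uv,np.ones(len(uv))]@np.linalg.inv(K).T*[1,-1,-1]@P[:3,:3].T
    return P[:3,3]+d*((z-P[2,3])/d[:,2:])
def tri(a,b):
    "a: scene pixel, b: top pixel"
    o=[];D=[]
    for n,uv in(("scene",a),("top",b)):
        p=back(n,uv,0)[0];c=cal(n)[1][:3,3];o.append(c);D.append((p-c)/np.linalg.norm(p-c))
    t=np.linalg.lstsq(np.c_[D[0],-D[1]],o[1]-o[0],rcond=None)[0]
    p=o[0]+t[0]*D[0];q=o[1]+t[1]*D[1]; return (p+q)/2,np.linalg.norm(p-q)
def crop(im,x0,y0,w,h,s):
    c=cv2.resize(im[y0:y0+h,x0:x0+w],None,fx=s,fy=s,interpolation=cv2.INTER_CUBIC)
    c=cv2.convertScaleAbs(c,alpha=1.3)
    for x in range(x0-x0%10+10,x0+w,10):
        cv2.line(c,((x-x0)*s+s//2,0),((x-x0)*s+s//2,6 if x%50 else 14),(0,0,255),1); cv2.putText(c,str(x),((x-x0)*s-8,24),0,.32,(0,255,255),1)
    for y in range(y0-y0%10+10,y0+h,10):
        cv2.line(c,(0,(y-y0)*s+s//2),(6,(y-y0)*s+s//2),(0,0,255),1); cv2.putText(c,str(y),(8,(y-y0)*s+8),0,.32,(0,255,255),1)
    return c
def get(n,k=1):
    return np.mean([eyes.get_image(n)[:,:,::-1].astype(float) for _ in range(k)],0).astype(np.uint8)
E
python3 - <<'E'
from h import *
t=cv2.imread('pics/top0.png'); s=cv2.imread('pics/scene0.png')
cv2.imwrite('pics/c1.png',np.hstack([crop(t,180,185,66,75,6),crop(s,325,120,66,75,6)]))
cv2.imwrite('pics/c2.png',np.vstack([np.hstack([crop(t,280,220,80,36,5),crop(t,408,235,40,36,5),crop(s,235,235,36,36,5)]),np.hstack([crop(s,280,165,110,75,5),crop(t,330,220,46,75,5)])]))
E
```

```text
(no output)
```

View pics/c1.png

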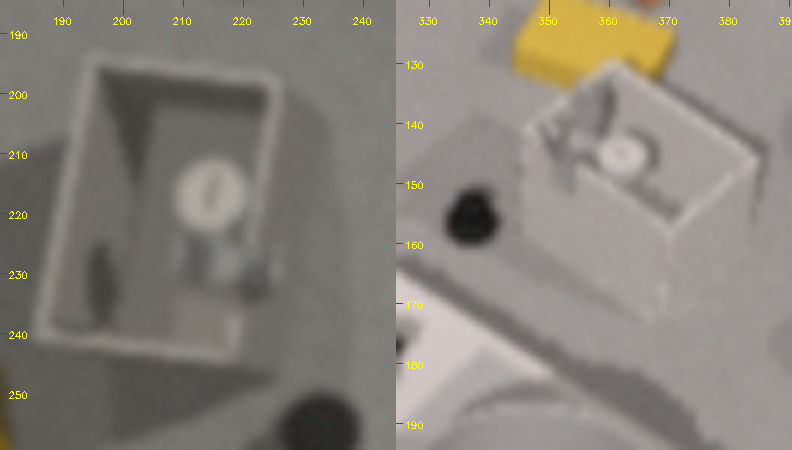

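View pics/c2.png

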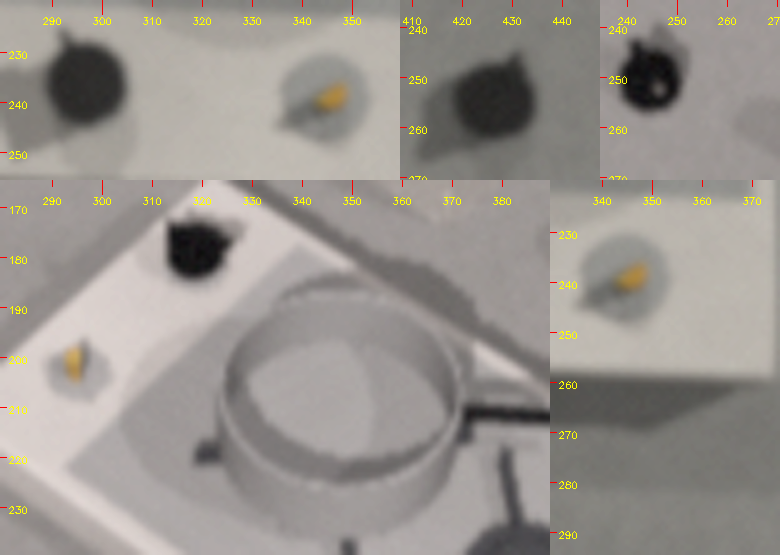

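The crops show these points (image pixels):

| Item | Top view | Scene view |
|---|---|---|
| Box rim corners | (194,194), (227,198), (220,245), (186,241) | (362,129), (386,146), (371,158), (346,141) |
| Dial | (215,217) | (363,146) |
| Brass D | (346,239) | (294,201) |
| Knob | (427,254) | (245,250) |

Next I'll fit models to these.

```bash
cat > fit.py <<'E'
from h import *
from scipy.optimize import least_squares, nnls
T=get('top',4);S=get('scene',4);cv2.imwrite('pics/top1.png',T);cv2.imwrite('pics/scene1.png',S)
# box
c=np.array([[65,45],[65,-45],[-65,-45],[-65,45]])
tp=np.array([[194,194],[227,198],[220,245],[186,241]],float);sp=np.array([[362,129.5],[386,146],[371,158],[346,141]],float)
# scene order: match corner by world position
def box(p):
    R=np.array([[np.cos(p[2]),-np.sin(p[2])],[np.sin(p[2]),np.cos(p[2])]]);return np.c_[c@R.T+p[:2],np.full(4,100.)]
f0=lambda p:(proj('top',box(p))-tp).ravel()
b=least_squares(f0,[500,260,0]); print('box top',b.x.round(3),'res',b.fun.round(1))
print(proj('scene',box(b.x)).round(1).tolist())
print('scene bp',back('scene',sp,100).round(0).tolist())
print('hob corners',back('top',[[281,89],[377,92],[375,259],[269,255]],65).round(0).tolist())
print('dial',tri([363,145.5],[214.5,217]))
print('fitted',back('top',[[297,236]],112).round(1),'bezel',back('top',[[344.5,238.5]],68).round(1),back('scene',[[295,203]],68).round(1))
print('knob',back('top',[[426.5,254.5]],25).round(1),back('scene',[[245,250]],25).round(1))
E
python3 fit.py
```

```text
box top [ 4.80909e+02  2.90489e+02 -2.00000e-03] res [ 0.4  0.1  0.  -0.6 -0.5 -0.   0.1  0.5]
[[384.4, 146.0], [369.6, 158.5], [344.5, 141.6], [359.4, 129.7]]
scene bp [[423.0, 344.0, 100.0], [551.0, 340.0, 100.0], [548.0, 251.0, 100.0], [418.0, 252.0, 100.0]]
hob corners [[900.0, 143.0, 65.0], [919.0, -146.0, 65.0], [422.0, -173.0, 65.0], [404.0, 116.0, 65.0]]
dial (array([488.52845251, 269.12371764, 111.23155619]), np.float64(3.9240148726753206))
fitted [[458.9  42.7 112. ]] bezel [[469.4 -85.5  68. ]] [[469.3 -85.6  68. ]]
knob [[ 451.8 -324.9   25. ]] [[ 462.8 -330.1   25. ]]
```

```bash
cat > fit2.py <<'E'
from h import *
from scipy.optimize import minimize, nnls
import itertools
IM={'top':cv2.imread('pics/top1.png').astype(float),'scene':cv2.imread('pics/scene1.png').astype(float)}
Q=8
def poly(n,pts,win):
    x0,y0,w,h=win;m=np.zeros((h*Q,w*Q),np.uint8)
    uv=proj(n,pts);cv2.fillPoly(m,[np.round(((uv-[x0,y0]+.5)*Q-.5)*16).astype(np.int32)],255,shift=4)
    return m
def down(m,win,s=.7): return cv2.GaussianBlur(cv2.resize(m.astype(float)/255,(win[2],win[3]),interpolation=cv2.INTER_AREA),(0,0),s)
def rot(p,a): c,s=np.cos(a),np.sin(a);return np.array(p)@np.array([[c,s],[-s,c]])
def prism(n,pts,z0,z1,win):
    lo=np.c_[pts,np.full(len(pts),z0)];hi=np.c_[pts,np.full(len(pts),z1)]
    top=poly(n,hi,win);side=np.zeros_like(top)
    for i in range(len(pts)):
        j=(i+1)%len(pts);side|=poly(n,[lo[i],lo[j],hi[j],hi[i]],win)
    return top,side|top
R=lambda a,b:np.array([[a,b],[a,-b],[-a,-b],[-a,b]],float)
def boxfit(n,win,g0):
    g=IM[n].mean(2)[win[1]:win[1]+win[3],win[0]:win[0]+win[2]]
    def model(p):
        o=rot(R(65,45),p[2])+p[:2];i=rot(R(61,41),p[2])+p[:2]
        outtop,out=prism(n,o,0,100,win);it=poly(n,np.c_[i,np.full(4,100)],win)
        return [down(outtop&~it,win),down(it,win),down(out&~outtop,win)]
    def cost(p):
        A=np.c_[np.array([a.ravel() for a in model(p)]).T,np.ones(g.size)];x=np.linalg.lstsq(A,g.ravel(),rcond=None)[0]
        return np.abs(A@x-g.ravel()).mean()
    best=min((minimize(cost,[g0[0]+a,g0[1]+b,g0[2]],method='Nelder-Mead',options=dict(initial_simplex=[[g0[0]+a+u,g0[1]+b+v,g0[2]+w] for u,v,w in((0,0,0),(4,0,0),(0,4,0),(0,0,.05))])) for a,b in((0,0),(4,4),(-3,3))),key=lambda r:r.fun)
    print('box',n,best.x.round(3),round(best.fun,2))
boxfit('top',(178,185,60,70),(483,293,0));boxfit('scene',(338,122,56,60),(483,293,0))
th=np.linspace(0,2*np.pi,40,endpoint=False);circ=np.c_[np.cos(th),np.sin(th)]
bar=np.array([[-22,5],[21,5],[29,1.5],[29,-1.5],[21,-5],[-22,-5]],float)
def knob(n,win,g0,z=0,rs=22):
    g=IM[n].mean(2)[win[1]:win[1]+win[3],win[0]:win[0]+win[2]]
    g=np.minimum(g,np.percentile(g,30))  # keep only the dark
    def cost(p):
        a=prism(n,circ*rs+p[:2],z,z+18,win)[1]|prism(n,rot(bar,p[2])+p[:2],z+18,z+36,win)[1]
        A=np.c_[down(a,win).ravel(),np.ones(g.size)];x=np.linalg.lstsq(A,g.ravel(),rcond=None)[0];return np.abs(A@x-g.ravel()).mean()
    rs_=sorted((minimize(cost,[*g0,a],method='Nelder-Mead',options=dict(initial_simplex=[[g0[0],g0[1],a],[g0[0]+4,g0[1],a],[g0[0],g0[1]+4,a],[g0[0],g0[1],a+.3]])) for a in np.arange(0,6.28,.5)),key=lambda r:r.fun)
    for r in rs_[:4]: print('knob',n,r.x.round(2),round(r.fun,2))
if __name__=='__main__':
    knob('top',(410,238,34,34),(455,-327));knob('scene',(230,234,32,32),(457,-327))
E
python3 fit2.py
python3 - <<'E'
import sys; sys.argv=['x']
from fit2 import *
# spindle
def D():
    a0=np.arccos(1.5/9);t=np.linspace(a0,2*np.pi-a0,24);return 9*np.c_[np.cos(t),np.sin(t)]
def spin(n,win,g0):
    I=IM[n][win[1]:win[1]+win[3],win[0]:win[0]+win[2]];g=(I[:,:,2]-I[:,:,0]);g=np.clip(g-np.median(g),0,None)
    print(n);print(g.round(0).astype(int))
    d=D()
    def parts(p):
        q=rot(d,p[2])+p[:2];top=poly(n,np.c_[q,np.full(len(q),90.)],win)
        f=poly(n,[[*q[0],68],[*q[-1],68],[*q[-1],90],[*q[0],90]],win)&~top
        s=prism(n,q,68,90,win)[1]&~top
        # flat visible only if facing camera
        C=cal(n)[1][:3,3];vis=np.cos(p[2])*(C[0]-p[0])+np.sin(p[2])*(C[1]-p[1])>0
        f=f if vis else f*0
        return [down(top,win),down(s&~f,win),down(f,win)]
    def cost(p):
        A=np.array([a.ravel() for a in parts(p)]).T;x,r=nnls(A,g.ravel());return r
    rs=sorted((minimize(cost,[*g0,a],method='Nelder-Mead',options=dict(initial_simplex=[[g0[0],g0[1],a],[g0[0]+4,g0[1],a],[g0[0],g0[1]+4,a],[g0[0],g0[1],a+.3]])) for a in np.arange(0,6.28,.5)),key=lambda r:r.fun)
    for r in rs[:5]:
        A=np.array([a.ravel() for a in parts(r.x)]).T;print(r.x.round(2),round(r.fun,2),nnls(A,g.ravel())[0].round(0))
spin('top',(336,230,18,17),(470,-86));spin('scene',(286,192,18,18),(470,-86))
E
```

```text
box top [ 4.82945e+02  2.91561e+02 -9.00000e-03] 10.47
box top [ 4.82945e+02  2.91561e+02 -9.00000e-03] 10.47Traceback (most recent call last):
  File "fit2.py", line 30, in <module>
    boxfit('top',(178,185,60,70),(483,293,0));boxfit('scene',(338,122,56,60),(483,293,0))
                                              ~~~~~~^^^^^^^^^^^^^^^^^^^^^^^^^^^^^^^^^^^^^
  File "fit2.py", line 28, in boxfit
    best=min((minimize(cost,[g0[0]+a,g0[1]+b,g0[2]],method='Nelder-Mead',options=dict(initial_simplex=[[g0[0]+a+u,g0[1]+b+v,g0[2]+w] for u,v,w in((0,0,0),(4,0,0),(0,4,0),(0,0,.05))])) for a,b in((0,0),(4,4),(-3,3))),key=lambda r:r.fun)
  File "fit2.py", line 28, in <genexpr>
    best=min((minimize(cost,[g0[0]+a,g0[1]+b,g0[2]],method='Nelder-Mead',options=dict(initial_simplex=[[g0[0]+a+u,g0[1]+b+v,g0[2]+w] for u,v,w in((0,0,0),(4,0,0),(0,4,0),(0,0,.05))])) for a,b in((0,0),(4,4),(-3,3))),key=lambda r:r.fun)
              ~~~~~~~~^^^^^^^^^^^^^^^^^^^^^^^^^^^^^^^^^^^^^^^^^^^^^^^^^^^^^^^^^^^^^^^^^^^^^^^^^^^^^^^^^^^^^^^^^^^^^^^^^^^^^^^^^^^^^^^^^^^^^^^^^^^^^^^^^^^^^^^^^^^^^^^^^^^^^^^^^^^^^^^^^
    
[... 2476 characters left out ...]
top,out=prism(n,o,0,100,win);it=poly(n,np.c_[i,np.full(4,100)],win)
               ~~~~~^^^^^^^^^^^^^^^
  File "fit2.py", line 14, in prism
    top=poly(n,hi,win);side=np.zeros_like(top)
  File "fit2.py", line 8, in poly
    uv=proj(n,pts);cv2.fillPoly(m,[np.round(((uv-[x0,y0]+.5)*Q-.5)*16).astype(np.int32)],255,shift=4)
  File "h.py", line 6, in proj
    K,P=cal(n); p=np.atleast_2d(np.array(p,float)); q=(p-P[:3,3])@P[:3,:3]; q=q*[1,-1,-1]; u=q@K.T; return u[:,:2]/u[:,2:]
        ~~~^^^
  File "h.py", line 4, in cal
    c=eyes.calibration(n); K=np.array([[c['fx'],0,c['cx']],[0,c['fy'],c['cy']],[0,0,1]]); P=np.array(c['pose']); return K,P
ValueError: time passes only in moves, steps and waits
```

Too many calibration calls went out, so I'll cache it.

```bash
sed -i 's/^def cal/import functools\n@functools.lru_cache\ndef cal/' h.py
sed -i "s/^boxfit('top'.*/if __name__=='__main__': boxfit('top',(178,185,60,70),(483,293,0));boxfit('scene',(338,122,56,60),(483,293,0))/" fit2.py
cat > spin.py <<'E'
from fit2 import *
a0=np.arccos(1.5/9);t=np.linspace(a0,2*np.pi-a0,24);d=9*np.c_[np.cos(t),np.sin(t)]
def spin(n,win,g0):
    I=IM[n][win[1]:win[1]+win[3],win[0]:win[0]+win[2]];g=(I[:,:,2]-I[:,:,0]);g=np.clip(g-np.median(g),0,None)
    print(n);print('\n'.join(' '.join('%3d'%v for v in r) for r in g))
    def parts(p):
        q=rot(d,p[2])+p[:2];top=poly(n,np.c_[q,np.full(len(q),90.)],win)
        f=poly(n,[[*q[0],68],[*q[-1],68],[*q[-1],90],[*q[0],90]],win)&~top
        s=prism(n,q,68,90,win)[1]&~top
        C=cal(n)[1][:3,3]
        if np.cos(p[2])*(C[0]-p[0])+np.sin(p[2])*(C[1]-p[1])<0: f=f*0
        return np.array([down(x,win).ravel() for x in(top,s&~f,f)]).T
    cost=lambda p:nnls(parts(p),g.ravel())[1]
    rs=sorted((minimize(cost,[*g0,a],method='Nelder-Mead',options=dict(initial_simplex=[[g0[0],g0[1],a],[g0[0]+4,g0[1],a],[g0[0],g0[1]+4,a],[g0[0],g0[1],a+.3]])) for a in np.arange(0,6.28,.5)),key=lambda r:r.fun)
    for r in rs[:5]: print(r.x.round(2),round(r.fun,2),nnls(parts(r.x),g.ravel())[0].round(0))
spin('top',(338,231,15,15),(470,-86));spin('scene',(287,193,15,15),(470,-86))
E
python3 fit2.py; python3 spin.py
```

```text
box top [ 4.82945e+02  2.91561e+02 -9.00000e-03] 10.47
box scene [5.00836e+02 3.03347e+02 2.70000e-02] 7.03
knob top [ 452.13 -327.33    2.65] 1.98
knob top [ 452.13 -327.37    2.67] 1.98
knob top [ 451.81 -327.35    2.65] 1.98
knob top [ 450.64 -327.41    5.94] 2.05
knob scene [ 4.5427e+02 -3.2693e+02 -3.2000e-01] 3.18
knob scene [ 453.94 -327.07    5.9 ] 3.19
knob scene [ 454.32 -326.85    5.95] 3.2
knob scene [ 453.69 -326.75    5.  ] 3.36
top
  5   4   3   3   2   1   0   0   0   0   1   2   4   4   5
  4   4   2   0   0   0   0   0   0   0   0   1   1   3   5
  3   1   0   0   0   0   0   0   0   0   0   0   0   2   4
  2   0   0   0   0   0   0   0   0   0   0   0   0   0   2
  1   0   0   0   0   0   0   0   2   5   4   2   0   0   1
  0   0   0   0   0   0   0   4  11  20  20  10   1   0   0
  0   0   0   0   0   1   6  18  34  46  42  21   5   0   0
  0   0   0   0   1   8  22  42  60  68  56  28   7   0   0
  0   0   0   0   6  23  43  63  74  73  54  24   6   0   0
  0   0   0   0   8  27  50  65  69  61  39  15   2   0   0
  0   0   0   0   4  16  33  42  43  34  19   5  
[... 886 characters left out ...]
   0
  0   0   0   0   0   8  46  68  59  21   0   0   0   0   0
  0   0   0   0   0   7  43  66  57  18   0   0   0   0   0
  0   0   0   0   0   2  34  62  54  15   0   0   0   0   0
  0   0   0   0   0   0  23  53  54  14   0   0   0   0   0
  1   0   0   0   0   0  10  37  43  10   0   0   0   0   0
  0   0   0   0   0   0   1  13  17   3   0   0   0   0   0
  0   0   0   0   0   0   0   0   0   0   0   0   0   0   0
  1   1   0   0   0   0   0   0   0   0   0   0   0   0   0
[472.17 -85.98   0.78] 37.49 [73. 48.  0.]
[472.14 -85.97   0.78] 37.7 [72. 48.  0.]
[471.77 -85.56   0.78] 37.8 [70. 51.  0.]
[472.48 -86.41   0.85] 39.55 [74. 43.  0.]
[469.73 -88.18   4.35] 42.19 [ 44.   0. 105.]
```

```bash
cat > dial.py <<'E'
from fit2 import *
def dial(n,win,g0):
    g=IM[n].mean(2)[win[1]:win[1]+win[3],win[0]:win[0]+win[2]];t=np.percentile(g,60);g=np.clip(g,t,None)
    def cost(p):
        A=np.c_[down(poly(n,np.c_[circ*17+p[:2],np.full(40,114.)],win),win,1).ravel(),np.ones(g.size)];x=np.linalg.lstsq(A,g.ravel(),rcond=None)[0];return np.abs(A@x-g.ravel()).mean()
    r=min((minimize(cost,[g0[0]+a,g0[1]+b],method='Nelder-Mead') for a in(-4,4) for b in (-4,4)),key=lambda r:r.fun);print('dial',n,r.x.round(1),round(r.fun,2))
dial('top',(206,208,15,15),(490,269));dial('scene',(356,139,12,13),(490,269))
# box scene, separate faces
n='scene';win=(340,124,50,54);g=IM[n].mean(2)[win[1]:win[1]+win[3],win[0]:win[0]+win[2]]
def parts(p):
    o=rot(R(65,45),p[2])+p[:2];i=rot(R(61,41),p[2])+p[:2];z=lambda q,h:np.c_[q,np.full(len(q),h)]
    ot=poly(n,z(o,100),win);it=poly(n,z(i,100),win);fl=poly(n,z(i,4),win)&it
    L=[ot&~it,fl]
    for k in range(4):
        j=(k+1)%4;a=poly(n,[[*o[k],0],[*o[j],0],[*o[j],100],[*o[k],100]],win)&~ot
        C=cal(n)[1][:3,3];m=(o[k]+o[j])/2-p[:2]
        if m@(C[:2]-(o[k]+o[j])/2)>0: L.append(a)
        else: L.append(poly(n,[[*i[k],4],[*i[j],4],[*i[j],100],[*i[k],100]],win)&it&~fl)
    return np.c_[np.array([down(x,win).ravel() for x in L]).T,np.ones(g.size)]
def cost(p):
    A=parts(p);return np.abs(A@np.linalg.lstsq(A,g.ravel(),rcond=None)[0]-g.ravel()).mean()
r=min((minimize(cost,[485+a,295+b,0],method='Nelder-Mead',options=dict(initial_simplex=[[485+a,295+b,0],[489+a,295+b,0],[485+a,299+b,0],[485+a,295+b,.05]])) for a in(-4,3) for b in (-4,3)),key=lambda r:r.fun);print('box scene',r.x.round(3),r.fun)
# pan rim circle (hand points) 
from scipy.optimize import least_squares
for n,pts in(('scene',[[347,185],[370.5,208],[349,224],[325,206],[332,192],[363,191]]),):
    for zz in (140,150,160):
        q=back(n,pts,zz);f=lambda p:np.hypot(q[:,0]-p[0],q[:,1]-p[1])-p[2];s=least_squares(f,[600,0,85]);print('pan',zz,s.x.round(1),s.fun.round(1))
t=cv2.imread('pics/top1.png');cv2.imwrite('pics/c3.png',crop(t,280,120,90,85,7))
E
python3 dial.py
```

```text
dial top [482.6 261.9] 2.58
dial scene [487.2 266.5] 3.24
box scene [ 4.83863e+02  2.93768e+02 -1.30000e-02] 5.857604706870773
pan 140 [647.6   2.7  80.6] [ 4.5 -1.9  1.8  0.  -3.5 -0.9]
pan 150 [652.1  -3.   80. ] [ 4.5 -1.9  1.8  0.  -3.5 -0.9]
pan 160 [656.6  -8.7  79.4] [ 4.4 -1.9  1.8  0.  -3.5 -0.9]
```

View pics/c3.png

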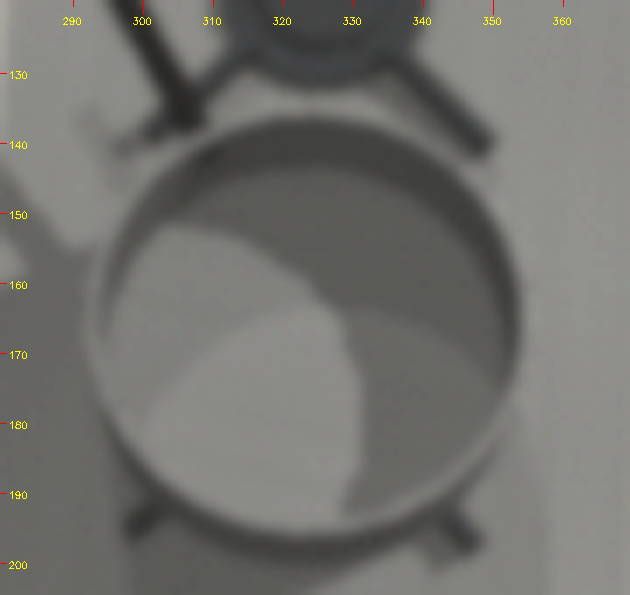

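The crop shows the pan rim centred near (323,166.5), about 62 px across in the top view. The handle is at the upper left, so the right-hand side (world -y) is free. I'll get the rim height by fitting both views.

Run:
```python
from h import *
from scipy.optimize import least_squares
th=np.linspace(0,2*np.pi,180)
def ext(n,p,r):
    uv=proj(n,np.c_[p[0]+r*np.cos(th),p[1]+r*np.sin(th),np.full(180,p[2])]);return np.array([uv[:,0].min(),uv[:,0].max(),uv[:,1].min(),uv[:,1].max()])
mt=np.array([292,354,135.5,198.]);ms=np.array([324.4,372,185.6,225])
f=lambda p:np.r_[ext('top',p,84)-mt,ext('scene',p,84)-ms]
for free in(1,):
    s=least_squares(f,[650,0,140]);print(s.x.round(1),s.fun.round(1))
for z in(130,135,140,145,150):
    s=least_squares(lambda p:f([*p,z]),[650,0]);print(z,s.x.round(1),s.fun.round(1),s.cost.round(1))
```

```text
[648.6  -5.2 144.1] [-1.4 -0.1  0.2 -1.6 -1.8 -0.9  0.4  0.3]
130 [649.4  -3. ] [-1.8 -1.5  1.7 -0.8 -1.2 -0.6  2.5  2.4] 11.5
135 [649.1  -3.8] [-1.7 -1.   1.2 -1.1 -1.4 -0.7  1.8  1.7] 7.3
140 [648.8  -4.6] [-1.5 -0.5  0.6 -1.4 -1.6 -0.8  1.   0.9] 5.0
145 [648.5  -5.3] [-1.4 -0.1  0.1 -1.6 -1.9 -0.9  0.2  0.2] 4.4
150 [648.2  -6.1] [-1.2  0.4 -0.5 -1.9 -2.1 -1.  -0.6 -0.5] 5.7
```

```bash
cat > go.py <<'E'
import sys; from h import *
from scipy.spatial.transform import Rotation as Ro
def inc(x,y,z,yaw,base=None):
    s=ctrl.read_state(); R0=Ro.from_euler('xyz',s['tool_rot']) if base is None else Ro.from_euler('xyz',base[3:])
    p0=s['eef_pos'] if base is None else np.array(base[:3])
    R1=Ro.from_euler('xyz',[np.pi,0,yaw]); d=R0.inv().apply(np.array([x,y,z])-p0)/10; w=np.degrees((R0.inv()*R1).as_rotvec())
    return np.r_[d,w].round(2).tolist()
def st():
    s=ctrl.read_state();print(round(s['clock'],2),'pos',s['eef_pos'].round(1),'rot',s['tool_rot'].round(4),'F',s['force'].round(1),'w',round(s['width'],1),'j7',s['qpos'].round(2))
if __name__=='__main__':
    st(); print(inc(*map(float,sys.argv[1:5])))
E
python3 go.py 455 250.5 210 3.13
```

```text
0.5 pos [189.4 621.7 231.3] rot [-3.1415 -0.      2.8457] F [ 0.6 -0.2  0.4] w 85.5 j7 [-1.34  0.63  0.04  1.52 -0.03  1.   -0.02]
[-36.23, -27.77, 2.13, -0.01, -0.0, -16.29]
```

move_arm --pt "-2 -1.5 0 0 0 -1" --pt "-5 -4 0 0 0 -3" --pt "-9 -7 0 0 0 -5" --pt "-13 -10 0 0 0 -7" --pt "-17 -13 0 0 0 -9" --pt "-21 -16 0.5 0 0 -11" --pt "-25 -19 1 0 0 -13" --pt "-29 -22 1.5 0 0 -15" --pt "-32.5 -25 2 0 0 -16.3" --pt "-35 -27 2.13 0 0 -16.3" --pt "-36.23 -27.77 2.13 0 0 -16.3" --pt "-36.23 -27.77 2.13 0 0 -16.3" --pt "-36.23 -27.77 2.13 0 0 -16.3" --grip 1

```text
clock: 1.8
eef_pos: [454.3, 252.4, 210.2]
tool_rot: [3.14, -0.0, 3.132]
force: [-0.3, 0.2, -0.4]
width: 85.2
```

```bash
python3 go.py 455 250.5 123 3.13
python3 - <<'E'
from h import *
t=get('top');s=get('scene');cv2.imwrite('pics/c4.png',np.hstack([crop(t,170,165,80,90,5),crop(s,315,70,76,90,5)]))
E
```

```text
1.8 pos [454.3 252.4 210.2] rot [ 3.1401e+00 -4.0000e-04  3.1319e+00] F [-0.3  0.2 -0.4] w 85.2 j7 [-0.54  0.47 -0.03  1.9   0.02  0.77  0.98]
[-0.08, -0.2, 8.72, 0.08, -0.02, 0.11]
```

View pics/c4.png

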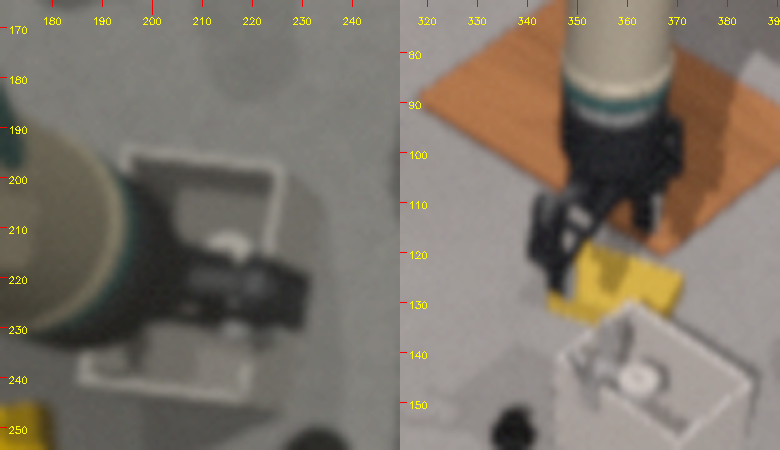

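Run:
```python
from h import *
for n in('scene','top'):
    print(n,proj(n,[[454,252+d,z] for d in(-57,-43,43,57) for z in(223,)]).round(1).tolist())
```

```text
scene [[344.3, 130.9], [346.8, 128.9], [362.0, 117.0], [364.4, 115.1]]
top [[229.6, 226.7], [223.7, 226.1], [187.4, 222.5], [181.5, 221.9]]
```

move_arm --pt "-0.05 -0.1 2 0 0 0.1" --pt "-0.05 -0.1 4 0 0 0.1" --pt "-0.05 -0.1 6 0 0 0.1" --pt "-0.05 -0.1 7.5 0 0 0.1" --pt "-0.05 -0.1 8.4 0 0 0.1" --pt "-0.05 -0.1 8.7 0 0 0.1" --pt "-0.05 -0.1 8.7 0 0 0.1" --pt "-0.05 -0.1 8.7 0 0 0.1"

```text
clock: 2.7
eef_pos: [455.8, 250.1, 123.6]
tool_rot: [3.141, 0.001, 3.129]
force: [1.2, 0.6, -0.5]
width: 85.2
```

move_arm --pt "0 0 0 0 0 0" --pt "0 0 0 0 0 0" --pt "0 0 0 0 0 0" --pt "0 0 0 0 0 0" --pt "0 0 0 0 0 0" --pt "0 0 0 0 0 0" --pt "0 0 0 0 0 0" --pt "0 0 0 0 0 0" --pt "0 0 0 0 0 0" --pt "0 0 0 0 0 0" --grip -1

```text
clock: 3.7
eef_pos: [456.6, 250.4, 124.2]
tool_rot: [3.14, 0.002, 3.128]
force: [-0.5, -0.4, 7.6]
width: 26.4
```

move_arm --pt "0 0 -0.3 0 0 0" --pt "0 0 -1 0 0 0" --pt "0 0 -2 0 0 0" --pt "0 0 -3.5 0 0 0" --pt "0 0 -5.5 0 0 0" --pt "0 0 -7.5 0 0 0" --pt "0 0 -9.5 0 0 0" --pt "0 0 -11.5 0 0 0" --pt "0 0 -13 0 0 0" --pt "0 0 -14 0 0 0" --pt "0 0 -14 0 0 0" --pt "0 0 -14 0 0 0"

```text
clock: 4.9
eef_pos: [455.2, 249.3, 262.8]
tool_rot: [-3.141, -0.0, 3.129]
force: [-1.0, 0.1, -1.0]
width: 26.5
```

```bash
python3 - <<'E'
from h import *
t=get('top');s=get('scene');cv2.imwrite('pics/c5.png',np.hstack([crop(t,170,165,80,110,5),crop(s,315,60,76,110,5)]))
E
python3 go.py 648 -87 230 3.13
```

```text
5.0 pos [455.  249.2 262.1] rot [-3.1406e+00 -1.6000e-03  3.1285e+00] F [ 0.2  0.9 -0.6] w 26.4 j7 [-0.53  0.4  -0.03  1.84  0.01  0.9   0.99]
[-19.74, -33.36, 3.22, -0.06, -0.09, -0.08]
```

View pics/c5.png

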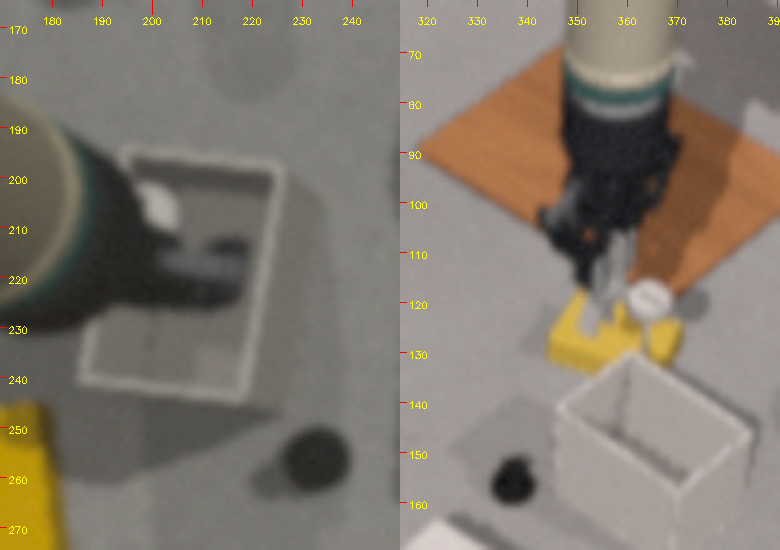

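Run:
```python
from h import *
for n in('scene','top'):
    print(n,proj(n,[[485,265,253],[485,265,249],[485,260,253],[490,265,253]]).round(1).tolist())
```

```text
scene [[363.6, 119.2], [363.5, 120.0], [362.7, 119.9], [364.6, 119.9]]
top [[198.1, 208.5], [198.7, 208.9], [200.3, 208.8], [198.5, 206.4]]
```

move_arm --pt "-0.7 -1.2 0 0 0 0" --pt "-2 -3.4 0 0 0 0" --pt "-4 -6.7 0 0 0 0" --pt "-6 -10 0 0 0 0" --pt "-8 -13.4 0 0 0 0" --pt "-10 -16.8 0 0 0 0" --pt "-12 -20.1 0 0 0 0" --pt "-14 -23.5 0 0 0 0" --pt "-16 -26.8 0 0 0 0" --pt "-17.8 -29.8 0 0 0 0" --pt "-19 -31.8 0 0 0 0" --pt "-19.6 -32.9 0 0 0 0" --pt "-19.77 -33.12 1 0 0 0" --pt "-19.77 -33.12 2.5 0 0 0" --pt "-19.77 -33.12 4 0 0 0" --pt "-19.77 -33.12 4.75 0 0 0" --pt "-19.77 -33.12 4.75 0 0 0" --pt "-19.77 -33.12 4.75 0 0 0"

```text
clock: 6.8
eef_pos: [648.9, -83.5, 215.7]
tool_rot: [3.141, 0.0, 3.129]
force: [0.0, 0.1, 0.2]
width: 26.2
```

```bash
python3 - <<'E'
from h import *
t=get('top',2);s=get('scene',2);cv2.imwrite('pics/c6.png',np.hstack([crop(t,285,120,82,95,5),crop(s,308,145,76,95,5)]))
cv2.imwrite('pics/t6.png',t);cv2.imwrite('pics/s6.png',s)
E
python3 go.py 648.5 -84.5 167 3.13
```

```text
7.0 pos [649.3 -84.2 216.3] rot [-3.1415e+00  1.4000e-03  3.1287e+00] F [0.1 0.6 0. ] w 26.4 j7 [ 0.08  0.65  0.02  1.52 -0.01  0.97  1.66]
[0.09, -0.04, 4.93, -0.0, 0.08, -0.08]
```

View pics/c6.png

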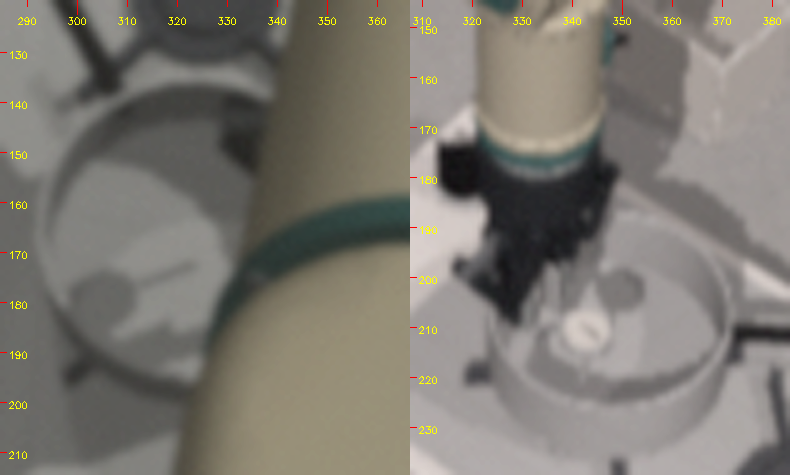

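move_arm --pt "0 0 0.5 0 0 0" --pt "0 0 1 0 0 0" --pt "0 0 1.5 0 0 0" --pt "0 0 2 0 0 0" --pt "0 0 2.4 0 0 0" --pt "0 0 2.8 0 0 0" --pt "0 0 3.1 0 0 0" --pt "0 0 3.3 0 0 0" --pt "0 0 3.3 0 0 0"

```text
clock: 7.9
eef_pos: [648.7, -84.5, 182.2]
tool_rot: [-3.141, -0.001, 3.128]
force: [-1.0, -0.9, -0.8]
width: 26.2
```

move_arm --pt "0 0 0.2 0 0 0" --pt "0 0 0.5 0 0 0" --pt "0 0 0.7 0 0 0" --pt "0 0 0.8 0 0 0" --pt "0 0 0.8 0 0 0"

```text
clock: 8.4
eef_pos: [648.7, -84.4, 174.2]
tool_rot: [-3.141, -0.0, 3.128]
force: [-1.3, -0.8, -1.9]
width: 26.2
```

move_arm --pt "0 0 0.2 0 0 0" --pt "0 0 0.4 0 0 0" --pt "0 0 0.4 0 0 0"

```text
clock: 8.7
eef_pos: [649.0, -85.0, 170.4]
tool_rot: [-3.141, 0.0, 3.128]
force: [-0.7, -2.4, -0.7]
width: 26.3
```

move_arm --pt "0 0 0.1 0 0 0" --pt "0 0 0.2 0 0 0" --pt "0 0 0.2 0 0 0"

```text
clock: 9.0
eef_pos: [649.1, -85.4, 168.9]
tool_rot: [-3.14, 0.001, 3.128]
force: [-0.6, -4.8, 3.5]
width: 26.4
```

move_arm --pt "0 0 0.1 0 0 0" --pt "0 0 0.2 0 0 0" --pt "0 0 0.2 0 0 0"

```text
clock: 9.3
eef_pos: [649.3, -85.5, 167.7]
tool_rot: [-3.14, 0.002, 3.128]
force: [-1.0, -5.1, 7.8]
width: 26.2
```

move_arm --pt "0 0 0.1 0 0 0" --pt "0 0 0.15 0 0 0" --pt "0 0 0.15 0 0 0"

```text
clock: 9.6
eef_pos: [649.6, -85.6, 167.2]
tool_rot: [-3.14, 0.002, 3.127]
force: [-4.3, -4.2, 13.2]
width: 26.2
```

move_arm --pt "0 0 -0.2 0 0 0" --pt "0 0 -0.3 0 0 0" --pt "0 0 -0.3 0 0 0"

```text
clock: 9.9
eef_pos: [649.2, -85.5, 167.9]
tool_rot: [-3.14, 0.001, 3.128]
force: [1.7, -5.1, 1.6]
width: 26.3
```

move_arm --pt "0 -0.1 0 0 0 0" --pt "0 -0.2 0 0 0 0" --pt "0 -0.2 0 0 0 0"

```text
clock: 10.2
eef_pos: [649.2, -85.7, 167.9]
tool_rot: [3.141, 0.001, 3.129]
force: [1.2, -2.2, 0.2]
width: 26.6
```

move_arm --pt "0 -0.1 0 0 0 0" --pt "0 -0.2 0 0 0 0" --pt "0 -0.2 0 0 0 0"

```text
clock: 10.5
eef_pos: [649.2, -86.0, 167.9]
tool_rot: [3.139, 0.0, 3.13]
force: [1.5, 2.4, -0.0]
width: 26.2
```

move_arm --pt "0 0.1 0 0 0 0" --pt "0 0.1 0.1 0 0 0" --pt "0 0.1 0.1 0 0 0"

```text
clock: 10.8
eef_pos: [649.3, -85.9, 167.7]
tool_rot: [3.14, 0.001, 3.129]
force: [1.1, 2.4, 3.7]
width: 26.5
```

move_arm --pt "0 0 0 0 0 0" --pt "0 0 0 0 0 0" --pt "0 0 0 0 0 0" --pt "0 0 0 0 0 0" --pt "0 0 0 0 0 0" --pt "0 0 0 0 0 0" --pt "0 0 0 0 0 0" --pt "0 0 0 0 0 0" --pt "0 0 0 0 0 0" --pt "0 0 0 0 0 0" --grip 1

```text
clock: 11.8
eef_pos: [648.8, -87.2, 167.0]
tool_rot: [3.142, -0.0, 3.129]
force: [0.5, -0.5, 0.9]
width: 85.4
```

```bash
python3 - <<'E'
from h import *
s=get('scene',2);cv2.imwrite('pics/c7.png',crop(s,308,160,76,80,7))
E
python3 go.py 649 -86 300 3.13
```

```text
11.9 pos [648.9 -87.2 167. ] rot [ 3.1415 -0.      3.1285] F [-0.5  0.4  0.4] w 85.5 j7 [ 0.08  0.7   0.02  1.57 -0.01  0.87  1.66]
[-0.01, 0.12, -13.3, 0.0, -0.0, -0.09]
```

View pics/c7.png

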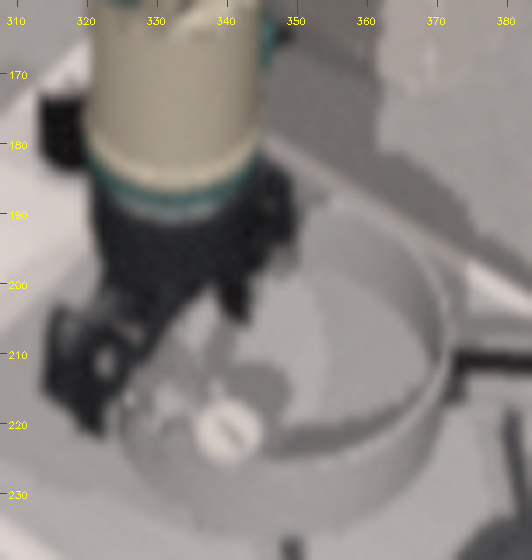

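move_arm --pt "0 0 -0.5 0 0 0" --pt "0 0 -2 0 0 0" --pt "0 0 -4 0 0 0" --pt "0 0 -7 0 0 0" --pt "0 0 -10 0 0 0" --pt "0 0 -12 0 0 8" --pt "1 -2 -13 0 0 16" --pt "3 -4 -13 0 0 24" --pt "5 -6 -13 0 0 32" --pt "7 -8 -13 0 0 40" --pt "9 -11 -13 0 0 48" --pt "11 -14 -13 0 0 56" --pt "13 -16 -13 0 0 64" --pt "15 -18 -13 0 0 72" --pt "17 -20 -13 0 0 80" --pt "18.5 -22 -13 0 0 88" --pt "19.5 -23.5 -12 0 0 96" --pt "19.7 -24 -10 0 0 100" --pt "19.7 -24 -9 0 0 100" --pt "19.7 -24 -9 0 0 100"

```text
clock: 13.9
eef_pos: [448.4, -323.4, 255.8]
tool_rot: [-3.139, -0.002, 1.386]
force: [0.5, 0.6, -0.4]
width: 85.5
```

```bash
python3 go.py 453 -327 130 -0.34;  python3 - <<'E'
from h import *
print(proj('scene',[[679,-71,158]]))
E
```

```text
13.9 pos [ 448.4 -323.4  255.8] rot [-3.1391e+00 -1.8000e-03  1.3855e+00] F [ 0.5  0.6 -0.4] w 85.5 j7 [ 0.25  0.5   0.49  1.77 -0.29  0.95  0.68]
[-0.29, 0.55, 12.58, -0.2, 0.05, 98.87]
[[340.75881436 219.25387401]]
```

move_arm --pt "-0.3 0.5 1 0 0 8" --pt "-0.3 0.5 2 0 0 16" --pt "-0.3 0.5 3 0 0 24" --pt "-0.3 0.5 4 0 0 32" --pt "-0.3 0.5 5 0 0 40" --pt "-0.3 0.5 6 0 0 48" --pt "-0.3 0.5 7 0 0 56" --pt "-0.3 0.5 8 0 0 64" --pt "-0.3 0.5 9 0 0 72" --pt "-0.3 0.5 10 0 0 80" --pt "-0.3 0.5 11 0 0 88" --pt "-0.3 0.5 12 0 0 95" --pt "-0.3 0.5 12.6 0 0 99" --pt "-0.3 0.5 12.6 0 0 99" --pt "-0.3 0.5 12.6 0 0 99"

```text
clock: 15.4
eef_pos: [454.0, -328.2, 131.4]
tool_rot: [-3.141, -0.001, -0.341]
force: [-0.6, 0.6, 0.3]
width: 85.7
```

```bash
python3 go.py 453 -327 22 -0.34;  python3 - <<'E'
from h import *
s=get('scene',2);t=get('top',2);cv2.imwrite('pics/c8.png',np.hstack([crop(s,205,190,70,80,5),crop(s,310,185,66,80,5)]))
cv2.imwrite('pics/s8.png',s);cv2.imwrite('pics/t8.png',t)
E
```

```text
15.4 pos [ 454.  -328.2  131.4] rot [-3.1411e+00 -7.0000e-04 -3.4070e-01] F [-0.6  0.6  0.3] w 85.7 j7 [ 0.07  0.8   0.85  1.88 -0.8   0.84 -0.57]
[-0.14, -0.07, 10.94, -0.03, -0.04, -0.04]
```

View pics/c8.png

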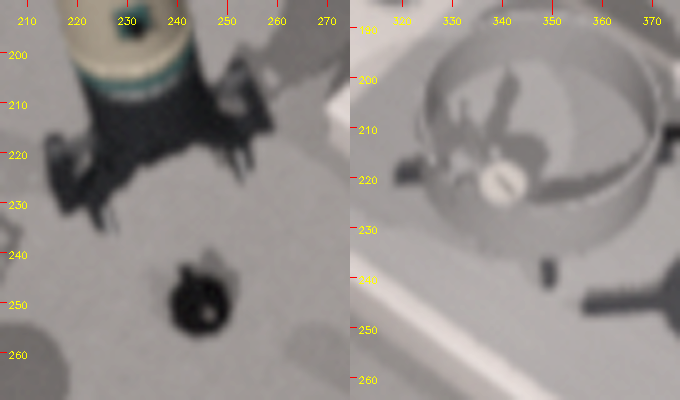

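```bash
cat > kf.py <<'E'
from fit2 import *
def prof(n,win,sig,thr):
    g=IM[n].mean(2)[win[1]:win[1]+win[3],win[0]:win[0]+win[2]];
    if sig==.8: print(n);print('\n'.join(' '.join('%3d'%v for v in r) for r in g))
    g=np.minimum(g,thr)
    def cost(p,a):
        m=prism(n,circ*22+p[:2],0,18,win)[1]|prism(n,rot(bar,a)+p[:2],18,36,win)[1]
        c=p[2]+(p[3]-p[2])*down(m,win,sig);return np.sqrt(np.mean((np.minimum(c,thr)-g)**2))
    out=[]
    for a in np.arange(-3.1,3.1,.2):
        r=minimize(cost,[453,-327,thr*1.2,g.min()],args=(a,),method='Nelder-Mead',options=dict(maxiter=250));out.append((round(r.fun,2),round(a,2),r.x.round(1).tolist()))
    out.sort();print(n,sig,out[:4],[o for o in out if abs(o[1]-2.7)<.3][:2])
for s in(.8,1.2):
    prof('top',(415,240,24,26),s,np.float64(65));prof('scene',(234,238,24,22),s,np.float64(90))
E
python3 kf.py
```

```text
top
 96  97  98  99  99  98  98  98  97  96  96  96  96  97  96  97  97  96  96  96  94  94  94  95
 96  97  98  97  97  96  97  97  96  96  96  96  96  96  96  97  96  96  95  95  96  94  94  95
 95  96  97  97  95  94  95  96  96  96  96  96  95  97  96  97  95  95  95  96  95  95  95  96
 96  97  97  96  95  95  95  96  96  96  96  96  96  96  97  96  94  94  96  96  96  96  96  98
 97  97  96  95  95  95  95  96  96  96  96  95  96  97  95  91  88  89  93  95  96  97  97  98
 98  97  96  95  95  96  97  96  96  95  94  94  95  93  88  79  73  80  88  92  94  96  98  98
 97  98  96  96  95  96  95  94  91  90  88  88  87  84  75  62  60  74  87  92  94  96  97  99
 97  97  97  96  96  95  93  88  82  76  72  70  69  65  57  46  50  67  83  91  94  96  97  99
 97  97  97  96  94  90  84  74  64  55  51  47  46  44  39  36  41  57  75  87  93  96  97  98
 96  95  94  91  85  76  65  53  43  38  35  33  32  30  31  31  35  49  69  85  93  95  96  97
 93  89  84  80  70  58  46  38  32  30  30  29  28  29  29  30  32  42  62  80  90  94  95  96
 87  80  73  66  56  43  34  31  31  28 
[... 4465 characters left out ...]
28.4, 95.5, 30.1]), (np.float64(2.31), np.float64(2.5), [451.9, -328.2, 97.3, 30.1]), (np.float64(2.49), np.float64(-0.5), [451.6, -327.7, 97.0, 30.3])] [(np.float64(1.9), np.float64(2.7), [452.3, -328.4, 95.5, 30.1]), (np.float64(2.31), np.float64(2.5), [451.9, -328.2, 97.3, 30.1])]
scene 1.2 [(np.float64(5.39), np.float64(-0.3), [454.7, -327.3, 127.9, 16.5]), (np.float64(6.23), np.float64(-0.1), [454.0, -327.0, 126.0, 17.3]), (np.float64(6.31), np.float64(2.9), [454.5, -326.3, 132.9, 16.0]), (np.float64(6.64), np.float64(-0.5), [454.1, -327.4, 143.1, 9.2])] [(np.float64(6.31), np.float64(2.9), [454.5, -326.3, 132.9, 16.0]), (np.float64(7.02), np.float64(2.5), [454.5, -327.8, 129.0, 17.2])]
```

```bash
python3 - <<'E'
from h import *
for n,c in(('top',(451.5,-328.2)),('scene',(454.,-327.3))):
    for a in(-.34,):
        u=np.array([np.cos(a),np.sin(a)])
        for r in(-29,-22,22,29):
            print(n,r,proj(n,[[*(np.array(c)+r*u),z] for z in(18,36)]).round(1).tolist())
    print(n,'skirt bottom c',proj(n,[[*c,0],[*c,18],[*c,36]]).round(1).tolist())
E
python3 - <<'E'
import sys; sys.path.insert(0,'.')
import os; os.chdir('.')
from fit2 import *
# skirt+fixed mid-bar (x -20..20) only fit excluding bump regions, then test ends
for n,win,thr,g0 in(('top',(415,240,24,26),65.,(452,-328)),('scene',(234,238,24,22),70.,(454,-327))):
    g=np.minimum(IM[n].mean(2)[win[1]:win[1]+win[3],win[0]:win[0]+win[2]],thr)
    for pe in (1.5,3,'tri'):
        for lab,off in(('A',0),('B',np.pi)):
            e=[[29,pe],[29,-pe]] if pe!='tri' else [[29,0]]
            b2=np.array([[-22,5],[21,5],*( [[21,3.5]] if pe=='tri' else [[21,pe]]),*e,*([[21,-3.5]] if pe=='tri' else [[21,-pe]]),[21,-5],[-22,-5]],float)
            def cost(p):
                m=prism(n,circ*22+p[:2],0,18,win)[1]|prism(n,rot(b2,p[4]+off)+p[:2],18,36,win)[1]
                c=p[2]+(p[3]-p[2])*down(m,win,abs(p[5]));return np.sqrt(np.mean((np.minimum(c,thr)-g)**2))
            x0=np.array([*g0,100.,20.,-.32,1.1]);sx=np.vstack([x0]+[x0+np.eye(6)[i]*[3,3,15,8,.15,.3][i] for i in range(6)])
            r=minimize(cost,x0,method='Nelder-Mead',options=dict(initial_simplex=sx,maxiter=900));print(n,pe,lab,round(r.fun,3),r.x.round(2))
E
```

```text
top -29 [[423.2, 264.1], [425.0, 264.0]]
top -22 [[424.1, 261.9], [425.9, 261.7]]
top 22 [[429.7, 247.9], [431.7, 247.4]]
top 29 [[430.6, 245.7], [432.6, 245.2]]
top skirt bottom c [[425.1, 255.2], [426.9, 254.9], [428.8, 254.5]]
scene -29 [[241.2, 242.8], [240.5, 240.2]]
scene -22 [[241.9, 244.3], [241.2, 241.7]]
scene 22 [[246.5, 253.8], [245.8, 251.2]]
scene 29 [[247.3, 255.4], [246.6, 252.8]]
scene skirt bottom c [[244.9, 251.6], [244.2, 249.0], [243.5, 246.4]]
top 1.5 A 1.465 [ 4.5147e+02 -3.2824e+02  9.7490e+01  2.9700e+01 -3.2000e-01  1.2200e+00]
top 1.5 B 1.797 [ 4.5215e+02 -3.2827e+02  9.4940e+01  2.9420e+01 -4.0000e-01  1.3200e+00]
top 3 A 1.798 [ 4.5127e+02 -3.2825e+02  9.9670e+01  2.9590e+01 -3.3000e-01  1.2600e+00]
top 3 B 1.928 [ 4.5227e+02 -3.2834e+02  9.4740e+01  2.9450e+01 -4.4000e-01  1.3700e+00]
top tri A 1.466 [ 4.5153e+02 -3.2823e+02  9.6750e+01  2.9730e+01 -3.0000e-01  1.2300e+00]
top tri B 1.682 [ 4.5189e+02 -3.2831e+02  9.4150e+01  2.9710e+01 -3.7000e-01  1.2700e+00]
scene 1.5 A 4.523 [ 4.5470e+02 -3.2752e+02  1.3800e+02  1.8250e+01 -3.5000e-01  9.3000e-01]
scene 1.5 B 4.501 [ 4.5496e+02 -3.2757e+02  1.4578e+02  1.8580e+01 -3.0000e-01  8.9000e-01]
scene 3 A 4.523 [ 4.5470e+02 -3.2752e+02  1.3800e+02  1.8250e+01 -3.5000e-01  9.3000e-01]
scene 3 B 4.659 [ 4.5486e+02 -3.2767e+02  1.4162e+02  1.9040e+01 -3.4000e-01  9.4000e-01]
scene tri A 4.523 [ 4.5470e+02 -3.2752e+02  1.3800e+02  1.8250e+01 -3.5000e-01  9.3000e-01]
scene tri B 4.539 [ 4.5470e+02 -3.2749e+02  1.3839e+02  1.8680e+01 -2.8000e-01  9.2000e-01]
```

move_arm --pt "-0.1 0 2 0 0 0" --pt "-0.1 0 4.5 0 0 0" --pt "-0.1 0 7 0 0 0" --pt "-0.1 0 9 0 0 0" --pt "-0.1 0 10.3 0 0 0" --pt "-0.1 0 10.9 0 0 0" --pt "-0.1 0 11 0 0 0" --pt "-0.1 0 11 0 0 0"

```text
clock: 16.4
eef_pos: [452.5, -328.7, 21.6]
tool_rot: [3.141, -0.001, -0.345]
force: [-0.3, -0.4, 0.6]
width: 85.3
```

move_arm --pt "0 0 0 0 0 0" --pt "0 0 0 0 0 0" --pt "0 0 0 0 0 0" --pt "0 0 0 0 0 0" --pt "0 0 0 0 0 0" --pt "0 0 0 0 0 0" --pt "0 0 0 0 0 0" --pt "0 0 0 0 0 0" --pt "0 0 0 0 0 0" --pt "0 0 0 0 0 0" --pt "0 0 0 0 0 0" --pt "0 0 0 0 0 0" --grip -1

```text
clock: 17.6
eef_pos: [452.2, -328.3, 21.3]
tool_rot: [3.142, -0.0, -0.345]
force: [0.0, 0.7, 5.1]
width: 8.6
```

move_arm --pt "0 0 -0.5 0 0 0" --pt "0 0 -2 0 0 0" --pt "0 0 -4 0 0 0" --pt "0 0 -7 0 0 0" --pt "0 0 -10 0 0 0" --pt "0 0 -13 0 0 0" --pt "0 0 -15 0 0 0" --pt "0 0 -16 0 0 0" --pt "0 0 -16 0 0 0" --pt "0 0 -16 0 0 0"

```text
clock: 18.6
eef_pos: [451.9, -327.5, 180.4]
tool_rot: [-3.141, 0.001, -0.344]
force: [0.7, 0.9, -1.6]
width: 8.2
```

```bash
sed -i 's/^def spin(n,win,g0)/def spin(n,win,g0,sg)/; s/down(x,win).ravel() for x in(top/down(x,win,sg).ravel() for x in(top/; /print(n);print/s/.*/    print(n)/' spin.py; sed -i '$d' spin.py
cat >> spin.py <<'E'
for s in(1.,1.2,1.4): spin('top',(338,231,15,15),(470,-86),s)
for s in(.8,.95,1.1): spin('scene',(287,193,15,15),(470,-86),s)
E
python3 spin.py
python3 - <<'E'
from h import *
from go import st
st();s=get('scene',2);t=get('top',2);cv2.imwrite('pics/s9.png',s);cv2.imwrite('pics/t9.png',t)
print(proj('scene',[[452,-328,155]]),proj('top',[[452,-328,155]]))
cv2.imwrite('pics/c9.png',np.hstack([crop(s,210,195,56,56,7),crop(t,405,215,52,56,7)]))
E
```

```text
top
[468.54 -86.73   6.99] 27.9 [75.  0.  0.]
[468.38 -86.62   0.73] 28.66 [75.  0.  0.]
[468.49 -86.68   0.7 ] 28.7 [75.  0.  0.]
[468.73 -86.86   6.96] 29.8 [75.  0.  0.]
[468.43 -86.84   0.73] 30.83 [74.  0.  0.]
top
[468.45 -86.63   7.02] 43.48 [79.  0.  0.]
[468.54 -86.52   7.03] 43.74 [79.  0.  0.]
[468.51 -86.5    0.76] 43.76 [79.  0.  0.]
[468.82 -86.96   0.62] 44.48 [79.  0.  0.]
[468.37 -86.13   0.98] 52.51 [78.  0.  0.]
top
[468.61 -88.31   3.76] 54.36 [  0.   0. 599.]
[469.04 -89.44   3.75] 54.69 [  2.   0. 708.]
[475.19 -88.75   1.28] 55.99 [ 12. 489.   0.]
[469.16 -89.02   3.75] 56.15 [  0.   0. 633.]
[468.53 -86.69   0.7 ] 58.23 [84.  0.  0.]
scene
[472.1  -85.94   0.77] 41.66 [76. 49.  0.]
[468.85 -87.3    4.3 ] 41.83 [ 37.   0. 135.]
[472.28 -85.92   0.79] 42.03 [77. 48.  0.]
[469.11 -87.16   4.34] 42.7 [ 36.   0. 129.]
[470.3  -86.34   0.78] 42.94 [ 58.  30. 185.]
scene
[468.24 -86.07   4.15] 37.46 [ 22.   0. 311.]
[468.24 -86.07   4.15] 37.55 [ 22.   0. 311.]
[465.86 -86.51   7.03] 43.28 [  8.   0. 438.]
[467.11 -87.83   6.92] 48.0 [ 21.   0. 208.]
[471.   -87.02   0.8 ] 49.74 [ 66.  20. 272.]
scene
[467.75 -85.66   4.15] 42.9 [ 16.   0. 350.]
[467.88 -85.66   4.14] 43.01 [ 16.   0. 350.]
[465.72 -86.55   7.03] 46.24 [  1.   0. 410.]
[464.91 -86.8    6.87] 49.85 [  0.   0. 225.]
[472.44 -86.48   0.81] 59.89 [88. 45.  0.]
18.6 pos [ 451.9 -327.5  180.4] rot [-3.1409e+00  1.0000e-03 -3.4450e-01] F [ 0.7  0.9 -1.6] w 8.2 j7 [ 0.03  0.74  0.91  1.85 -0.72  0.93 -0.63]
[[237.98321036 227.74259208]] [[443.13608328 251.7939656 ]]
```

View pics/c9.png

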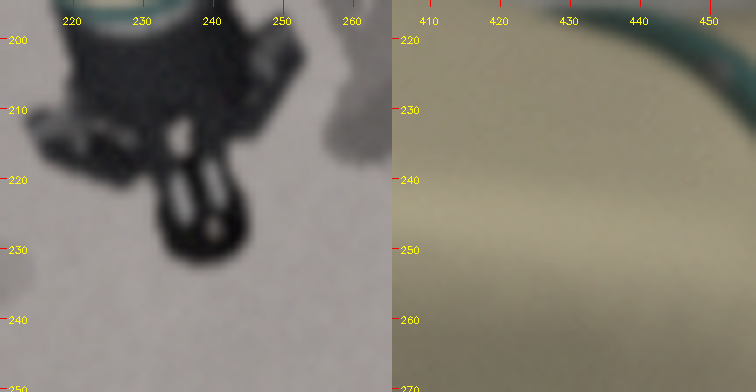

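```bash
python3 go.py 469.5 -87.4 135 0.745
```

```text
18.8 pos [ 451.7 -327.8  180. ] rot [-3.1412e+00  2.0000e-03 -3.4490e-01] F [ 0.3 -0.2  0.3] w 8.4 j7 [ 0.03  0.74  0.91  1.85 -0.72  0.93 -0.63]
[-6.44, -23.22, 4.52, -0.08, 0.09, -62.44]
```

move_arm --pt "-0.3 -1 0 0 0 -3" --pt "-0.9 -3 0 0 0 -9" --pt "-1.6 -5.5 0 0 0 -15" --pt "-2.3 -8 0 0 0 -22" --pt "-3 -10.5 0 0 0 -29" --pt "-3.7 -13 0 0 0 -36" --pt "-4.4 -15.5 0 0 0 -43" --pt "-5.1 -18 0 0 0 -50" --pt "-5.7 -20.5 0 0 0 -56" --pt "-6.2 -22.3 0.5 0 0 -61" --pt "-6.44 -23.2 1.5 0 0 -62.4" --pt "-6.44 -23.2 3 0 0 -62.4" --pt "-6.44 -23.2 4 0 0 -62.4" --pt "-6.44 -23.2 4.5 0 0 -62.4" --pt "-6.44 -23.2 4.5 0 0 -62.4" --pt "-6.44 -23.2 4.5 0 0 -62.4"

```text
clock: 20.4
eef_pos: [470.0, -88.8, 136.1]
tool_rot: [3.141, 0.0, 0.743]
force: [-0.6, -0.3, -0.8]
width: 8.1
```

```bash
python3 go.py 469.5 -87.4 118 0.745
python3 - <<'E'
from h import *
s=get('scene',3);cv2.imwrite('pics/s10.png',s)
print(proj('scene',[[470,-87,114],[470,-87,132],[470,-87,90],[470,-87,68]]).round(1).tolist())
cv2.imwrite('pics/c10.png',crop(s,265,165,60,60,9))
E
```

```text
20.4 pos [470.  -88.8 136.1] rot [3.1412e+00 3.0000e-04 7.4300e-01] F [-0.6 -0.3 -0.8] w 8.1 j7 [-0.27  0.61  0.59  2.09 -0.59  0.61 -0.09]
[0.06, -0.13, 1.81, 0.02, 0.02, -0.11]
[[294.2, 195.8], [293.9, 192.8], [294.5, 199.8], [294.8, 203.3]]
```

View pics/c10.png

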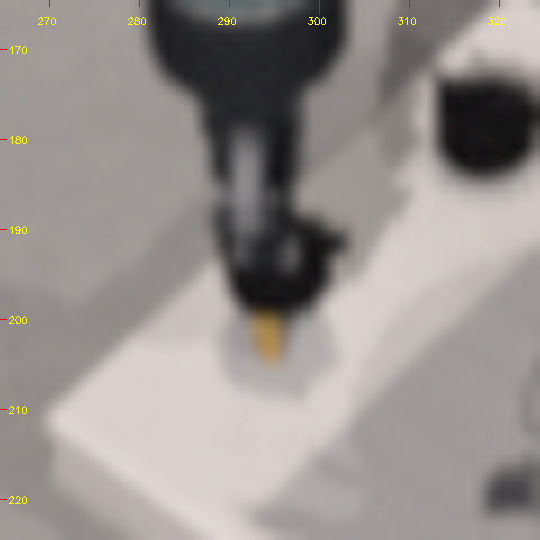

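The crop shows the held knob (centre about (295.5,194)) with its pointed end at (302,191), to the right. The brass is left of the bezel centre (295.6,203), so its flat also faces right and the orientation matches. Now I'll measure the lateral offset numerically.

Run:
```python
from h import *
s=cv2.imread('pics/s10.png').mean(2)
for r in range(192,209): print(r,' '.join('%3d'%v for v in s[r,284:308]))
z=136.1-21.3
# predicted skirt silhouette columns/rows for knob at TCP+0.7mm along yaw
th=np.linspace(0,2*np.pi,90)
c=np.array([470,-88.8])+.7*np.array([.73,.68])
a=np.vstack([np.c_[c[0]+22*np.cos(th),c[1]+22*np.sin(th),np.full(90,h)] for h in(z,z+18)]);u=proj('scene',a);print('knob pred cols',u[:,0].min(),u[:,0].max(),'bottom',u[:,1].max())
b=np.c_[470+24*np.cos(th),-86.6+24*np.sin(th),np.full(90,68)];u=proj('scene',b);print('bezel pred',u.min(0),u.max(0))
```

```text
192 106 108 109 110  99  65  45  61  54  37  28  31  47  58  35  17  15  26  47  77 110 120 132 152
193 108 108 108 110 108  82  53  60  50  35  29  34  52  65  39  16  19  45  81  99 115 124 144 156
194 109 109 111 120 127 104  57  45  40  28  25  31  46  53  31  15  19  60 103 115 120 133 153 160
195 110 111 120 135 143 120  63  27  23  21  20  22  31  33  21  15  23  62 111 124 131 145 158 160
196 113 120 134 146 148 130  77  26  17  16  15  19  18  18  18  17  33  76 121 141 147 155 160 161
197 121 135 146 150 150 139  95  41  17  17  17  18  19  16  15  24  62 110 142 155 158 160 160 160
198 135 145 149 150 150 145 120  71  30  20  15  16  16  21  28  51  97 139 156 161 161 160 160 160
199 146 149 149 150 149 148 134  98  63  44  38  35  32  44  65  86 123 152 161 162 162 161 160 160
200 148 149 148 149 149 145 133 113  96  83  73  70  61  76 102 115 133 148 160 163 162 161 160 158
201 148 148 149 150 148 141 127 118 112 102  95  90  84  99 122 129 133 143 157 162 162 161 159 154
202 151 150 152 154 149 138 125 120 116 104  99  98  96 113 129 132 134 140 154 160 161 161 158 150
203 156 156 158 159 153 140 128 121 117 107 102 102 104 122 132 132 134 139 151 159 161 159 155 148
204 161 161 162 161 157 144 132 126 125 118 111 111 113 127 134 133 134 138 148 158 160 156 150 147
205 162 162 162 161 159 147 136 131 131 129 123 124 125 131 133 134 136 141 150 159 160 152 148 147
206 162 162 162 162 161 153 140 134 133 133 133 132 132 133 135 137 143 150 157 160 158 151 147 144
207 161 161 161 161 161 158 150 141 139 136 136 135 134 133 135 144 152 158 160 160 154 148 145 139
208 160 161 162 162 161 161 158 152 149 145 142 141 140 137 138 151 159 161 161 158 150 145 139 129
knob pred cols 287.5706841211895 300.161282062886 bottom 200.89781206097513
bezel pred [288.38011812 198.02406601] [301.46947495 208.5992852 ]
```

```bash
cat > rel.py <<'E'
from fit2 import *
def kn(img,tcp,yaw,win,zoff=21.3,thr=90.):
    g=np.minimum(cv2.imread(img).astype(float).mean(2)[win[1]:win[1]+win[3],win[0]:win[0]+win[2]],thr);z=tcp[2]-zoff
    def cost(p):
        m=prism('scene',circ*22+p[:2],z,z+18,win)[1]
        c=p[2]+(p[3]-p[2])*down(m,win,.93);return np.sqrt(np.mean((np.minimum(c,thr)-g)**2))
    r=min((minimize(cost,[tcp[0]+d,tcp[1]+d,140,15],method='Nelder-Mead',options=dict(maxiter=600)) for d in(0,3,5)),key=lambda r:r.fun)
    u=np.array([np.cos(yaw),np.sin(yaw)]);v=np.array([-u[1],u[0]]);d=r.x[:2]-tcp[:2];print(img,'knob',r.x.round(2),round(r.fun,2),'offset along bar',(d@u).round(2),'across',(d@v).round(2))
if __name__=='__main__':
    kn('pics/s10.png',np.array([470,-88.8,136.1]),.743,(285,195,20,5))
    kn('pics/s9.png',np.array([451.8,-327.6,180.2]),-.345,(226,226,22,10))
    kn('pics/scene1.png',np.array([452.2,-328.3,21.3]),-.345,(234,249,17,10))
    # bezel, brass masked
    for n,win in(('scene',(284,196,24,16)),('top',(332,227,26,24))):
        I=IM[n][win[1]:win[1]+win[3],win[0]:win[0]+win[2]];g=I.mean(2);br=I[:,:,2]-I[:,:,0];w=(cv2.dilate(((br-np.median(br))>6).astype(np.uint8),np.ones((3,3)))==0)
        if n=='scene': w[:6,9:]=0   # shadow
        else: w[11:,:14]=0
        def cost(p):
            A=np.c_[down(poly(n,np.c_[circ*24+p,np.full(40,68.)],win),win,1.).ravel(),np.ones(g.size)][w.ravel()];y=g.ravel()[w.ravel()];return np.abs(A@np.linalg.lstsq(A,y,rcond=None)[0]-y).mean()
        r=min((minimize(cost,[470+a,-86+b],method='Nelder-Mead') for a in(-3,3) for b in(-3,3)),key=lambda r:r.fun);print('bezel',n,r.x.round(2),round(r.fun,2))
E
python3 rel.py
```

```text
pics/s10.png knob [469.41 -79.96 140.15  16.9 ] 5.19 offset along bar 5.55 across 6.92
pics/s9.png knob [ 454.42 -325.15  138.5    23.89] 7.29 offset along bar 1.64 across 3.19
pics/scene1.png knob [ 453.67 -327.6   128.92   21.34] 8.02 offset along bar 1.14 across 1.15
bezel scene [469.18 -85.2 ] 5.87
bezel top [467.1  -85.65] 2.35
```

move_arm --pt "-0.1 -0.1 0.4 0 0 0" --pt "-0.15 -0.17 1 0 0 0" --pt "-0.15 -0.17 1.6 0 0 0" --pt "-0.15 -0.17 2.1 0 0 0" --pt "-0.15 -0.17 2.2 0 0 0" --pt "-0.15 -0.17 2.2 0 0 0"

```text
clock: 21.15
eef_pos: [467.5, -87.9, 113.7]
tool_rot: [-3.141, 0.0, 0.744]
force: [0.1, 0.4, -0.2]
width: 8.6
```

move_arm --pt "0 0 0.1 0 0 0" --pt "0 0 0.2 0 0 0" --pt "0 0 0.3 0 0 0" --pt "0 0 0.3 0 0 0"

```text
clock: 21.55
eef_pos: [467.8, -87.9, 111.0]
tool_rot: [3.141, -0.0, 0.744]
force: [0.1, 0.0, 0.6]
width: 7.8
```

move_arm --pt "0 0 0.1 0 0 0" --pt "0 0 0.2 0 0 0" --pt "0 0 0.3 0 0 0" --pt "0 0 0.3 0 0 0"

```text
clock: 21.95
eef_pos: [467.9, -87.9, 108.1]
tool_rot: [3.141, -0.0, 0.744]
force: [-0.8, 0.3, 3.7]
width: 8.3
```

move_arm --pt "0 0 0.1 0 0 0" --pt "0 0 0.2 0 0 0" --pt "0 0 0.2 0 0 0"

```text
clock: 22.25
eef_pos: [467.9, -89.0, 105.9]
tool_rot: [3.14, 0.001, 0.744]
force: [0.6, -3.7, 0.1]
width: 8.5
```

move_arm --pt "-0.07 0.1 0 0 0 0" --pt "-0.07 0.1 0.1 0 0 0" --pt "-0.07 0.1 0.2 0 0 0" --pt "-0.07 0.1 0.2 0 0 0"

```text
clock: 22.65
eef_pos: [467.8, -89.1, 103.8]
tool_rot: [3.142, 0.0, 0.744]
force: [0.2, -2.7, -1.6]
width: 8.2
```

move_arm --pt "-0.03 0.03 0.1 0 0 0" --pt "-0.03 0.05 0.2 0 0 0" --pt "-0.03 0.05 0.3 0 0 0" --pt "-0.03 0.05 0.3 0 0 0"

```text
clock: 23.05
eef_pos: [467.8, -89.3, 100.8]
tool_rot: [-3.141, 0.0, 0.745]
force: [0.6, -1.3, -2.1]
width: 8.2
```

move_arm --pt "0 0 0.1 0 0 0" --pt "0 0 0.2 0 0 0" --pt "0 0 0.3 0 0 0" --pt "0 0 0.3 0 0 0"

```text
clock: 23.45
eef_pos: [467.8, -89.3, 97.8]
tool_rot: [-3.141, 0.0, 0.745]
force: [0.8, -1.3, -1.4]
width: 8.1
```

move_arm --pt "0 0 0.1 0 0 0" --pt "0 0 0.2 0 0 0" --pt "0 0 0.2 0 0 0"

```text
clock: 23.75
eef_pos: [467.9, -89.4, 96.1]
tool_rot: [-3.141, -0.0, 0.744]
force: [-0.0, 0.3, 4.7]
width: 8.7
```

move_arm --pt "0 0 0.1 0 0 0" --pt "0 0 0.2 0 0 0" --pt "0 0 0.3 0 0 0" --pt "0 0 0.3 0 0 0"

```text
clock: 24.15
eef_pos: [467.9, -89.4, 93.0]
tool_rot: [-3.141, -0.0, 0.744]
force: [-0.9, 0.7, 5.5]
width: 8.3
```

move_arm --pt "0 0 0.1 0 0 0" --pt "0 0 0.2 0 0 0" --pt "0 0 0.3 0 0 0" --pt "0 0 0.3 0 0 0"

```text
clock: 24.55
eef_pos: [467.9, -89.4, 91.0]
tool_rot: [-3.141, -0.001, 0.744]
force: [-3.7, 1.8, 17.4]
width: 8.3
```

move_arm --pt "0 0 0 0 0 0" --pt "0 0 0 0 0 0" --pt "0 0 0 0 0 0" --pt "0 0 0 0 0 0" --pt "0 0 0 0 0 0"

```text
clock: 25.05
eef_pos: [468.0, -89.4, 91.0]
tool_rot: [-3.141, -0.001, 0.744]
force: [-3.2, 1.5, 18.5]
width: 8.4
```

Run:
```python
from h import *
from go import st
s=get('scene',2);s8=cv2.imread('pics/s8.png');s1=cv2.imread('pics/scene1.png')
d=lambda a,b,x,y,w,h:np.abs(a[y:y+h,x:x+w].astype(float)-b[y:y+h,x:x+w]).mean().round(1)
print('pan/dial vs after release',d(s,s8,326,212,40,20))
for n,r in dict(spoon=(200,270,40,42),jars=(265,245,30,60),bottle=(305,295,30,50),bowl=(398,125,36,30),jar=(408,160,25,32),sponge=(343,118,30,16),stopper=(330,148,15,15)).items(): print(n,d(s,s1,*r))
st(); print(ctrl.finish_job()); st()
```

```text
pan/dial vs after release 0.8
spoon 1.2
jars 1.2
bottle 1.3
bowl 1.4
jar 1.3
sponge 1.4
stopper 1.3
25.15 pos [468.  -89.5  91.1] rot [-3.1413e+00 -1.4000e-03  7.4410e-01] F [-4.1  2.4 17.6] w 8.2 j7 [-0.2   0.68  0.49  2.13 -0.67  0.5  -0.02]
the job is handed in; nothing more can be done
None
the job is handed in; nothing more can be done
```

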